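Unstack the control-box kit

ROBOT

A 6-joint arm with a two-finger parallel gripper is mounted at the origin on the work surface. World frame = base frame: x ahead of the robot, y to its left, z up, the work surface at z = 0. Lengths are in m, angles in rad, forces in N, time in s.
With the tool pointing down it reaches from about 0.25 to 0.775 m from the base axis. Payload 4 kg.
Tool frame: the origin (TCP) lies midway between the tips of the shut fingers; the grasp point (between the pads) lies 19 mm behind it; z points along the fingers, y is the line along which they close (so a half turn about z gives the same grasp; the last joint's range is limited). The gripper opens to 85 mm and grips with 20 to 120 N. Pads are 22 mm wide; open, the fingers measure 114 mm over their backs; the gripper's body (76 mm by 85 mm) begins 54 mm behind the grasp point. The pads swing forward as they close: fully open they stand 13 mm farther back than shut.
Start: joints at [-1.323, 0.087, 1.371, -0, 1.684, -0.103], TCP at [0.189, -0.517, 0.231] pointing down, gripper open.
Joint ranges: [-3.1, 3.1], [-0.76, 2.03], [0.27, 2.55], [-1.08, 4.22], [0.17, 2.65], [-2.57, 2.57]. Speed limits (rad/s): [2.79, 2.79, 3.14, 3.14, 3.14, 3.14].

INTERFACE

Orientations are given as a unit quaternion [x, y, z, w].
In Python, from station import telemetry, read_camera, get_calibration, manip gives the robot as it stands.
- The arm moves only by the shell command python3 -m crank 'ROWS'. ROWS is text: rows parted by semicolons, each of 5 numbers parted by spaces: the shift along the tool's x, y, z in mm, then the turn about the tool's z in rad, then the closure in counts, from 0 (fully open) to 255 (shut). A call has 1 to 8 rows; each row shifts and turns the commanded pose from where the row before left it, along the tool's axes as they then stand; what a row does not reach is not made up. A row lasts 1/12 s, in which the tool goes at most 41.7 mm and 7.16 degrees, less where a joint would pass 70% of its speed; a pose out of reach is approached as far as the arm can. A call is refused whole if a number of a shift passes 41.7 or a number of a turn 0.125, either way. A call with a gripper value outside its range is refused whole. The fingers move at their own pace and stop on an object; the grip force is fixed at half the most. Time passes only in rows, so rows that do not move let the fingers close. It gives the time, the measured TCP pose, the force, the opening and the grip force at its end, in the units of the state.
- telemetry.observe(): the state, without advancing time (a new reading comes with each control period).
- read_camera(name): name is "scene" or "top" or "wrist"; returns the picture (420x560x3 uint8, red, green, blue); there is no depth.
- get_calibration(name): a dict with "intrinsics" (3x3 intrinsics, pixels), "camera_from_world" (4x4, takes a point from world to camera coordinates); the wrist camera has in their place "T_tool_cam" (4x4, takes a point from camera to tool coordinates, whose origin is the TCP and whose axes are the flange's). Camera axes: x right, y down, z forward; pixel columns grow to the right and rows downward; lengths in m; the calibration is good to about 2 mm. A picture is of the moment at which its call begins: read the wrist's pose just before it. get_calibration takes no time and is no camera call.
- manip.job_done(): hands the job in; it is judged then, once.
The state is a dict: "t": time; "joints": joint angles; "joint_vel": joint speeds; "joint_efforts": joint torques, N m; "ee_pos": TCP position; "eef_rot": TCP orientation; "force": force on the tool from outside, world axes, zero at the start; "moment": the same for the moment, N m; "opening": finger opening in m; "grip_force": force on a finger pad.
Only numpy, scipy, OpenCV 4.12 (cv2) and the standard library are available. Lean on these libraries where they do the work, as an engineer would, in place of code of your own. Each camera call takes 0.05 s, during which the arm holds its last target. There are 200 camera calls.

TASK

Take the stacked control-box kit apart from the top: first put the red ball knob into the empty dimple of the knob holder, then set the yellow housing on the yellow mat and the white housing with the green lens on the green mat (either one first), and only then move the cleared blue-lidded enclosure onto the blue mat. Each box must end standing upright in the middle of its mat, lined up with it long side to long side. Never let the red knob fall onto the bench, and leave the screwdriver and the meter where they are.

Things in the scene. Friction and masses are not known exactly. Their poses are not given: they have to be found in the camera images.
- knob: Loose red ball knob, a sphere of 36 mm diameter with a small brass insert (look only). Origin at the ball's centre. It starts sunk 4.6 mm into the round 24 mm button hole in the top of the yellow housing (centre 63 mm above the housing's underside), free to roll if pushed out. It weighs about 60 g.
- yellow_housing: Loose yellow button housing, 50 mm (x) by 64 mm (y) by 50 mm high, with a round 24 mm hole in the middle of its top. Origin at the centre of its underside, z up. It starts on the blue lid of the enclosure, on one half of it, beside the white housing (12 mm gap between them), long sides along the enclosure's within 3 degrees.
- lamp_housing: Loose white lamp housing with a green lens on top, 50 mm (x) by 64 mm (y) by 50 mm high, the lens (29 mm diameter) stands 12 mm higher. Origin at the centre of its underside, z up. It starts on the other half of the enclosure's lid.
- enclosure: Loose grey enclosure with a blue lid, 60 mm (x) by 170 mm (y) by 40 mm high. Origin at the centre of its underside, z up. It starts flat on the bench and carries both housings; its ends show on both sides of them. It weighs about 350 g.
- knob_holder: Fixed aluminium plate 50 mm (x) by 156 mm (y), 14 mm high, with three places 52 mm apart along y: fixed black 36 mm ball knobs fill the outer two (tops 45 mm above the bench), the middle is an empty round dimple of 24 mm diameter. Origin at bench height straight below the middle dimple, z up. The red ball, seated, has its centre 27.4 mm above this origin.
- yellow_mat: Yellow mat, 70 mm (x) by 100 mm (y). Fixed to the bench, 3 mm thick; origin at the centre of its underside (bench height), z up, y along its long side.
- green_mat: Green mat, 70 mm (x) by 100 mm (y). Fixed to the bench, 3 mm thick; origin at the centre of its underside (bench height), z up, y along its long side.
- blue_mat: Blue mat, 84 mm (x) by 194 mm (y). Fixed to the bench, 3 mm thick; origin at the centre of its underside (bench height), z up, y along its long side.
- screwdriver: Bystander: loose screwdriver with a red handle, 200 mm long, lying along its x axis on the bench to one side of the work. Leave it alone.
- meter: Bystander: loose orange hand-held meter, 130 mm (x) by 70 mm (y), 30 mm high (its dial to 38 mm), lying on the bench at the other side of the work. Origin at the centre of its underside. Leave it alone.
Things that resemble listed ones, but are neither listed nor needed, are in the scene too. Of the things that look like the blue_mat, take the one that is nearest to the robot's base at the start.

How it is judged:
On the way, in this order (a step that is already met when the one before it is completed fails the run):
1. the red knob sits in the empty dimple of the holder (horizontal distance between knob and knob_holder below 0.008 m and z of knob in the frame of knob_holder below 0.0305 m), for 0.2 s.
2. the yellow housing stands on the yellow mat and the white housing on the green mat (horizontal distance between yellow_housing and yellow_mat below 0.013 m and angle between the y axis of yellow_housing and the y axis of yellow_mat, either way round below 0.2 rad and z of yellow_housing in the frame of yellow_mat below 0.007 m and angle between each of yellow_housing, lamp_housing's own z axis and vertical below 0.1 rad and horizontal distance between lamp_housing and green_mat below 0.013 m and angle between the y axis of lamp_housing and the y axis of green_mat, either way round below 0.2 rad and z of lamp_housing in the frame of green_mat below 0.007 m), for 0.2 s.
3. the enclosure stands on the blue mat (horizontal distance between enclosure and blue_mat below 0.013 m and angle between the y axis of enclosure and the y axis of blue_mat, either way round below 0.2 rad and z of enclosure in the frame of blue_mat below 0.007 m and angle between enclosure's own z axis and vertical below 0.1 rad), for 0.2 s.
At the end, for the whole second after the job is handed in: Knob in the middle dimple (within 8 mm sideways, 3 mm in height); yellow housing, white housing and enclosure upright (0.1 rad) on the yellow, green and blue mat, within 13 mm of its centre and 0.2 rad of its long direction, either way round; all released and at rest (all of step 1 and all of step 2 and all of step 3 and linear speed of each of knob, yellow_housing, lamp_housing, enclosure below 0.03 m/s and angular speed of each of knob, yellow_housing, lamp_housing, enclosure below 0.3 rad/s); the robot touches nothing.
It fails at once if the yellow housing is carried off with the knob still on it (distance of yellow_housing from where it was at the start of the episode above 0.04 m and horizontal distance between knob and yellow_housing below 0.025 m and z of knob in the frame of yellow_housing between 0.05 and 0.075 m).
It fails at once if the enclosure is carried off with a housing still on it (distance of enclosure from where it was at the start of the episode above 0.04 m and ((horizontal distance between yellow_housing and enclosure below 0.075 m and z of yellow_housing in the frame of enclosure above 0.025 m) or (horizontal distance between lamp_housing and enclosure below 0.075 m and z of lamp_housing in the frame of enclosure above 0.025 m))).
It fails at once if the knob falls onto the bench (height (world z) of knob below 0.0225 m).
It fails at once if the screwdriver or the meter is disturbed (distance of any of screwdriver, meter from where it was at the start of the episode above 0.03 m).
It also fails if it takes over 128 s, if anything falls off the work surface, if the arm or the gripper's body presses on something with over 40 N, if the wrist force passes 120 N, or if a joint passes its speed limit or range.

## Working session

There is one attempt and no reset: what is moved stays moved. The work goes in short steps, Python scripts to look and compute and a shell command to move; the robot and the scene stay as the last step left them, time stands still between calls to the robot, and variables do not carry over. Pictures are saved under pics/ and viewed, at most 14 in all, crops included, and the job is handed in when it is done.

```bash
mkdir -p pics; ls
python3 - <<'E'
from station import telemetry, read_camera, get_calibration
import cv2
s=telemetry.observe();print(s['ee_pos'],s['eef_rot'],s['opening'],s['t'])
for n in('top','scene'):
    cv2.imwrite(f'pics/{n}0.png',read_camera(n)[:,:,::-1])
    c=get_calibration(n);print(n,c)
print(get_calibration('wrist'))
E
```

```text
pics
[ 0.18885975 -0.51601987  0.23010576] [ 9.84656416e-01  1.74500660e-01 -1.02738592e-04 -1.11847760e-03] 0.08550939085854735 0.0
top {'intrinsics': array([[425.54361479,   0.        , 288.60095571],
       [  0.        , 425.54361479, 201.21936698],
       [  0.        ,   0.        ,   1.        ]]), 'camera_from_world': array([[-0.01714592, -0.99970811,  0.01702119, -0.04185284],
       [-0.98552687,  0.01402633, -0.16893802,  0.57562307],
       [ 0.16864996, -0.01967144, -0.98547969,  1.11735393],
       [ 0.        ,  0.        ,  0.        ,  1.        ]])}
scene {'intrinsics': array([[406.56530436,   0.        , 277.23981149],
       [  0.        , 406.56530436, 210.32500829],
       [  0.        ,   0.        ,   1.        ]]), 'camera_from_world': array([[ 0.77024899,  0.63773353,  0.00352664, -0.4057917 ],
       [ 0.50537857, -0.60700026, -0.61330513, -0.25512008],
       [-0.38898458,  0.47417994, -0.7898382 ,  1.46786668],
       [ 0.        ,  0.        ,  0.        ,  1.        ]])}
{'intrinsics': array([[344.66229063,   0.        , 280.08205881],
       [  0.        , 344.66229063, 207.37433121],
       [  0.        ,   0.        ,   1.        ]]), 'T_tool_cam': array([[-8.21998066e-05, -9.62801608e-01, -2.70209285e-01,
         6.73162424e-02],
       [ 9.99999978e-01, -1.31102168e-04,  1.62931385e-04,
        -1.21079806e-03],
       [-1.92295622e-04, -2.70209266e-01,  9.62801597e-01,
        -1.42321012e-01],
       [ 0.00000000e+00,  0.00000000e+00,  0.00000000e+00,
         1.00000000e+00]])}
```

View pics/top0.png

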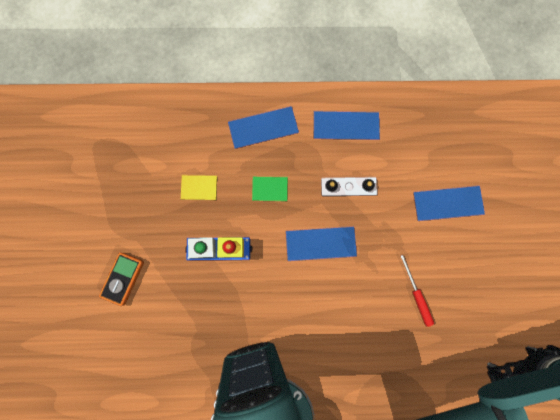

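View pics/scene0.png

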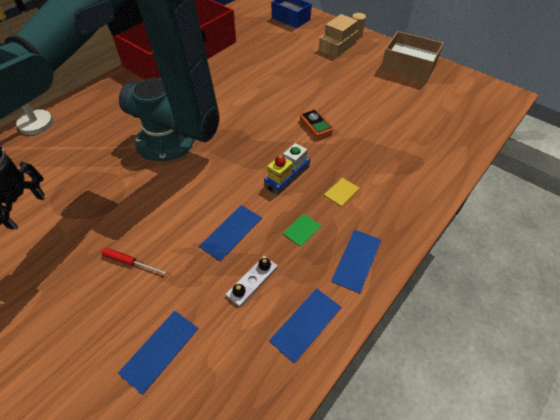

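The top picture shows these blue mats: (321,243), (449,203), (347,125) and (264,127). The first is nearest to the base, so I choose it. The red candidates are the ball at (230,246) on the yellow box and the screwdriver handle at (424,308); I choose the ball. For yellow, the box is at (230,247) and the mat at (199,187). For green, the lens is at (201,247), the mat at (270,189) and the meter display at (127,264). The holder's empty dimple is at (349,186), between two black balls.

```bash
cat > h.py <<'E'
import numpy as np, cv2
from station import telemetry, read_camera, get_calibration
from scipy.spatial.transform import Rotation as R
def cam(name):
    """image BGR, K, world_from_cam"""
    c=get_calibration(name)
    if name=='wrist':
        s=telemetry.observe(); T=np.eye(4); T[:3,:3]=R.from_quat(s['eef_rot']).as_matrix(); T[:3,3]=s['ee_pos']; W=T@c['T_tool_cam']
    else: W=np.linalg.inv(c['camera_from_world'])
    return read_camera(name)[:,:,::-1].copy(),c['intrinsics'],W
def ray(px,K,W,z):
    px=np.atleast_2d(px).astype(float)
    d=np.c_[px,np.ones(len(px))]@np.linalg.inv(K).T@W[:3,:3].T
    o=W[:3,3]; return (o+d*((z-o[2])/d[:,2])[:,None])[:,:2]
def proj(P,K,W):
    p=np.linalg.inv(W)@np.r_[P,1]; p=K@p[:3]; return p[:2]/p[2]
def blobs(img,lo,hi,amin=60):
    h=cv2.cvtColor(img,cv2.COLOR_BGR2HSV)
    m=cv2.inRange(h,np.array(lo),np.array(hi))
    return [c for c in cv2.findContours(m,cv2.RETR_EXTERNAL,cv2.CHAIN_APPROX_NONE)[0] if cv2.contourArea(c)>amin]
def rect(c,K,W,z):
    """centre, long-side direction (deg, world), sizes mm of contour on plane z"""
    p=ray(c.reshape(-1,2),K,W,z).astype(np.float32)*1000
    (cx,cy),_,_=r=cv2.minAreaRect(p); b=cv2.boxPoints(r); e=b[1]-b[0]; f=b[2]-b[1]
    if np.hypot(*f)>np.hypot(*e): e,f=f,e
    return np.round([cx,cy,(np.degrees(np.arctan2(e[1],e[0])))%180,np.hypot(*e),np.hypot(*f)],1)
def to_tool(x,y,z):
    """shift mm in tool axes from measured pose to a world point (m)"""
    s=telemetry.observe(); return np.round(R.from_quat(s['eef_rot']).inv().apply(np.array([x,y,z])-s['ee_pos'])*1000,1)
def yaw():
    """world heading (deg, mod 180) of the closing axis y"""
    y=R.from_quat(telemetry.observe()['eef_rot']).as_matrix()[:,1]; return np.degrees(np.arctan2(y[1],y[0]))%180
E
python3 - <<'E'
from h import *
i,K,W=cam('top')
print('yaw',yaw())
for n,lo,hi,z in(('yellow',(22,150,120),(34,255,255),.003),('green',(45,120,60),(80,255,255),.003),('blue',(105,120,60),(125,255,255),.003),('red',(0,200,90),(4,255,255),.103),('white',(0,0,150),(180,60,255),.014)):
    for c in blobs(i,lo,hi,40):
        m=cv2.boundingRect(c)
        if m[1]>100: print(n,m,rect(c,K,W,z), rect(c,K,W,.09)[:3] if z==.003 else '')
cv2.imwrite('pics/crop.png',cv2.resize(i[160:275,170:390],(800,418),interpolation=cv2.INTER_CUBIC))
E
```

```text
yaw 110.09739134750077
yellow (218, 237, 25, 20) [456.9 114.2  89.1  67.8  52.9] [451.2 103.8  89.1]
yellow (181, 175, 36, 25) [627.9 205.   89.2 100.6  70. ] [609.7 188.   89.2]
green (195, 242, 11, 11) [456.8 197.7  89.1  28.   27.8] [451.  181.3  89.1]
green (252, 177, 36, 24) [620.7   2.2  89.2 100.3  67.2] [603.1   0.   89.2]
blue (189, 238, 61, 22) [450.9 144.3  89.9 166.3  58.3] [445.6 131.8  89.9]
blue (287, 227, 69, 33) [ 462.2 -140.4   92.7  190.5   80.3] [ 456.  -132.2   92.7]
blue (414, 187, 70, 33) [ 571.7 -511.    94.7  191.7   80.7] [ 557.7 -475.8   94.7]
blue (314, 112, 65, 27) [ 808.7 -225.5   89.3  191.1   80.3] [ 777.4 -211.2   89.3]
blue (229, 107, 69, 41) [805.7  19.6 103.9 190.6  81.2] [774.6  16.1 103.9]
red (413, 290, 21, 36) [ 288.6 -383.6   18.7   89.5   21.8] 
red (223, 241, 12, 12) [450.3 104.8  44.8  27.4  26.8] 
white (110, 280, 12, 12) [355.6 422.3  89.   30.2  29.3] 
white (401, 255, 15, 35) [ 378.1 -378.3   18.8   97.8    6.3] 
white (188, 237, 25, 22) [455.5 195.5  92.7  67.6  55. ] 
white (321, 177, 56, 19) [ 622.6 -223.6   89.2  157.8   52.4]
```

View pics/crop.png

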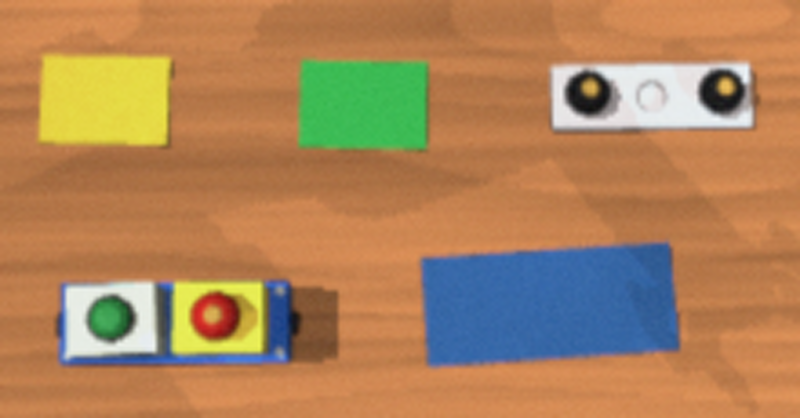

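The crop confirms the choice: the red ball is on the yellow box at (215,315), the white box with the green lens at (110,315), the empty dimple at (651,96), and the near blue mat at (550,303). I'll turn so the fingers close along world x and fly over the ball.

```bash
python3 -m crank '0 0 0 -0.125 0; 0 0 0 -0.125 0; 0 0 0 -0.125 0; 0 0 0 -0.125 0; 0 0 0 -0.125 0; 0 0 0 -0.125 0; 0 0 0 -0.125 0; 0 0 0 -0.125 0'
python3 -m crank '0 0 0 -0.125 0; 0 0 0 -0.095 0; 0 0 0 0 0'
python3 -m crank '38 16 0 0 0; 38 16 0 0 0; 38 16 0 0 0; 38 16 0 0 0; 38 16 0 0 0; 38 16 0 0 0; 38 16 0 0 0; 38 16 0 0 0'
python3 -m crank '38 16 0 0 0; 38 16 0 0 0; 38 16 0 0 0; 38 16 0 0 0; 38 16 0 0 0; 38 16 0 0 0; 38 16 0 0 0; 38 16 0 0 0'
python3 -m crank '0 0 0 0 0; 0 0 0 0 0; 0 0 0 0 0'
python3 - <<'E'
from h import *
i,K,W=cam('wrist'); cv2.imwrite('pics/w1.png',i)
print('yaw',yaw(),telemetry.observe()['ee_pos'],telemetry.observe()['joints'])
for n,lo,hi,z in(('yellow',(22,120,100),(34,255,255),.09),('green',(45,100,40),(80,255,255),.102),('blue',(105,120,60),(125,255,255),.04),('red',(0,180,70),(6,255,255),.103),('white',(0,0,150),(180,60,255),.09)):
    for c in blobs(i,lo,hi,300): print(n,cv2.boundingRect(c),rect(c,K,W,z))
E
```

```text
t: 0.82
ee_pos: [0.1889, -0.5163, 0.2308]
eef_rot: [0.779, 0.628, 0.0, -0.0]
force: [0.7, -0.1, 0.5]
opening: 0.0854
grip_force: 0.0
t: 1.07
ee_pos: [0.189, -0.5163, 0.2308]
eef_rot: [0.707, 0.708, 0.0, -0.0]
force: [-0.1, 0.5, 0.1]
opening: 0.0855
grip_force: 0.0
t: 1.73
ee_pos: [0.3171, -0.2106, 0.2313]
eef_rot: [0.708, 0.706, 0.0, 0.0]
force: [1.5, -0.1, -0.9]
opening: 0.0855
grip_force: 0.0
t: 2.4
ee_pos: [0.4452, 0.0937, 0.2313]
eef_rot: [0.708, 0.706, 0.0, 0.0]
force: [0.8, -0.7, 0.2]
opening: 0.0852
grip_force: 0.0
t: 2.65
ee_pos: [0.4447, 0.0913, 0.2309]
eef_rot: [0.707, 0.707, -0.001, -0.0]
force: [0.0, -0.2, 0.4]
opening: 0.0855
grip_force: 0.0
yaw 179.884197924586 [0.4446721  0.09064795 0.23111044] [ 7.65537595e-02 -1.28669252e-01  1.58307524e+00 -6.99413542e-04
  1.68779299e+00  7.84932515e-02]
yellow (257, 138, 61, 78) [448.7 106.6  88.9  65.   49.8]
yellow (421, 6, 88, 110) [582.8 195.5  88.4  76.6  54.2]
green (401, 209, 70, 82) [571.9  45.8  88.2  73.1  51.7]
green (269, 61, 38, 40) [448.6 181.6 179.9  27.5  27.2]
blue (256, 285, 71, 83) [456.5 -72.7  92.9 103.2  74.3]
blue (254, 67, 64, 90) [448.4 158.   89.8  80.   58.8]
blue (253, 29, 68, 10) [448.7 226.1   1.5  58.9   6.6]
red (265, 160, 43, 43) [447.8 106.   90.   34.1  33.6]
white (254, 34, 65, 90) [448.  183.5  91.7  65.2  48.7]
```

View pics/w1.png

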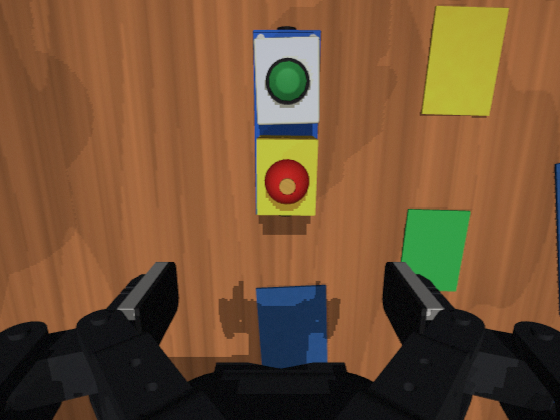

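The wrist view shows the ball at (287,181) and the yellow box at (287,177), with the lens at (288,80). Now the ball grasp.

```bash
python3 -m crank '7.7 1.6 35 0 0; 7.7 1.6 35 0 0; 0 0 35 0 0; 0 0 20 0 0; 0 0 14 0 0; 0 0 0 0 0; 0 0 0 0 60; 0 0 0 0 100'
python3 -m crank '0 0 0 0 120; 0 0 0 0 135; 0 0 0 0 150; 0 0 0 0 170; 0 0 0 0 200; 0 0 0 0 200; 0 0 0 0 200; 0 0 0 0 200'
```

```text
t: 3.37
ee_pos: [0.4492, 0.106, 0.0939]
eef_rot: [0.708, 0.706, 0.001, 0.001]
force: [0.1, -0.2, 0.3]
opening: 0.0639
grip_force: 0.0
t: 4.03
ee_pos: [0.4496, 0.1068, 0.0939]
eef_rot: [0.707, 0.707, 0.001, 0.001]
force: [0.1, -0.7, 6.6]
opening: 0.033
grip_force: 59.2
```

The opening of 33 mm with an upward force suggests the contact is above the equator. I'll reopen, go lower and regrip.

```bash
python3 -m crank '0 0 0 0 150; 0 0 0 0 110; 0 0 0 0 100; 0 0 5.5 0 100; 0 0 0 0 120; 0 0 0 0 135; 0 0 0 0 150; 0 0 0 0 170'
python3 -m crank '0 0 0 0 200; 0 0 0 0 200; 0 0 0 0 200; 0 0 0 0 200; 0 0 0 0 200'
python3 - <<'E'
from h import *
i,K,W=cam('wrist'); cv2.imwrite('pics/w2.png',i)
E
```

```text
t: 4.7
ee_pos: [0.4489, 0.1071, 0.0894]
eef_rot: [0.707, 0.707, 0.001, 0.001]
force: [-4.8, -0.9, 14.6]
opening: 0.0335
grip_force: 61.3
t: 5.12
ee_pos: [0.4488, 0.1071, 0.0894]
eef_rot: [0.707, 0.707, 0.001, 0.001]
force: [-4.1, -0.1, 14.0]
opening: 0.0332
grip_force: 61.1
```

View pics/w2.png

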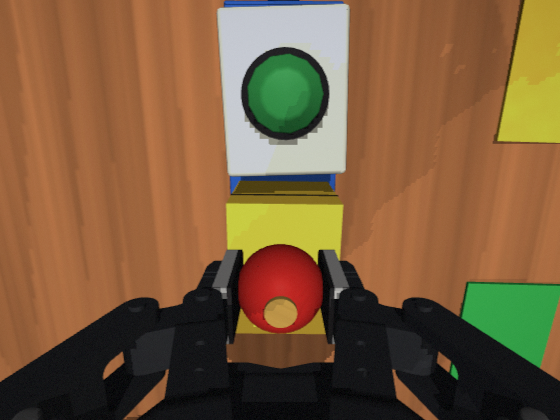

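The ball is centred between the pads at (280,288). The opening is unchanged, so this is contact at the equator. I'll lift.

```bash
python3 -m crank '0 0 -5 0 200; 0 0 -10 0 200; 0 0 -20 0 200; 0 0 -30 0 200; 0 0 -30 0 200; 0 0 -30 0 200; 0 0 0 0 200; 0 0 0 0 200'
python3 - <<'E'
from h import *
i,K,W=cam('wrist'); cv2.imwrite('pics/w3.png',i)
for c in blobs(i,(0,180,70),(6,255,255),300): print(cv2.boundingRect(c))
for c in blobs(i,(22,120,100),(34,255,255),300): print(cv2.boundingRect(c),rect(c,K,W,.09))
i,K,W=cam('top')
for c in blobs(i,(0,0,150),(180,60,255),400): print(cv2.boundingRect(c),rect(c,K,W,.014))
E
```

```text
t: 5.83
ee_pos: [0.4491, 0.107, 0.2136]
eef_rot: [0.707, 0.707, 0.001, 0.001]
force: [0.0, 0.8, -1.1]
opening: 0.0331
grip_force: 59.7
(239, 244, 84, 89)
(250, 160, 65, 81) [449.1 107.1  88.9  65.9  50.2]
(421, 20, 90, 113) [581.6 198.8  88.4  75.4  53.4]
(321, 177, 56, 19) [ 622.6 -223.6   89.2  157.9   52.4]
(0, 0, 560, 84) [1073.9  -44.3   89.7 1718.3  269.6]
```

The ball is held. I'll fly past the holder so the wrist camera sees it unblocked.

```bash
python3 -m crank '-39 16 0 0 200; -39 16 0 0 200; -39 16 0 0 200; -39 16 0 0 200; -39 16 0 0 200; -39 16 0 0 200; -39 16 0 0 200; -39 16 0 0 200' | head -2
python3 -m crank '-39 15 0 0 200; -39 15 0 0 200; -39 15 0 0 200; 0 0 0 0 200; 0 0 0 0 200; 0 0 0 0 200'
python3 - <<'E'
from h import *
i,K,W=cam('wrist'); cv2.imwrite('pics/w4.png',i)
for c in blobs(i,(0,0,130),(180,60,255),1000): print('holder',cv2.boundingRect(c),rect(c,K,W,.014))
for c in blobs(i,(0,0,0),(180,255,60),300): 
  m=cv2.boundingRect(c)
  if m[1]+m[3]<300: print('black',m,rect(c,K,W,.027))
g=cv2.cvtColor(i,cv2.COLOR_BGR2GRAY)
print(telemetry.observe()['ee_pos'],yaw(), proj([.6226,-.2236,.014],K,W))
E
```

```text
t: 6.6
ee_pos: [0.574, -0.2031, 0.2088]
t: 7.1
ee_pos: [0.6188, -0.3176, 0.2088]
eef_rot: [0.707, 0.707, -0.0, -0.003]
force: [-1.1, -0.0, -0.3]
opening: 0.0331
grip_force: 59.8
holder (257, 0, 58, 168) [ 620.9 -228.1   90.   146.2   50.4]
black (266, 122, 38, 39) [ 620.8 -275.2  123.5   34.4   34.3]
black (265, 0, 41, 40) [ 620.8 -173.6  179.9   34.    29.8]
[ 0.61905854 -0.31691508  0.21032285] 0.0451435082569409 [286.69492106  83.42340146]
```

View pics/w4.png

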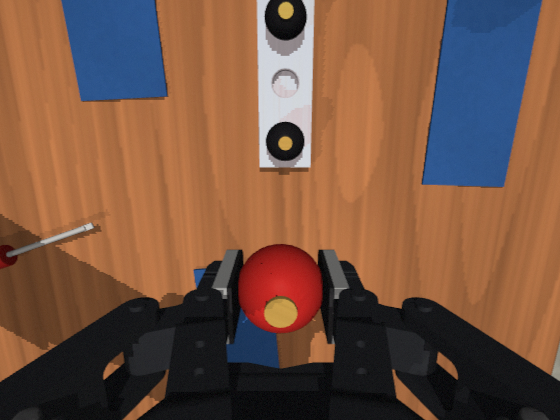

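The dimple is at (285,84) with black balls at (285,18) and (285,141). That matches the projection of the top estimate to 2 px, giving about (0.621, -0.224). I'll go over it and lower.

```bash
python3 -m crank '31 0.7 0 0 200; 31 0.7 0 0 200; 31 0.7 0 0 200; 0 0 40 0 200; 0 0 40 0 200; 0 0 40 0 200; 0 0 40 0 200; 0 0 0 0 200'
python3 -m crank '0 0 10 0 200;0 0 10 0 200;0 0 5 0 200; 0 0 3 0 200; 0 0 2 0 200; 0 0 0 0 200; 0 0 0 0 200; 0 0 0 0 200'
```

```text
t: 7.82
ee_pos: [0.6149, -0.2201, 0.0418]
eef_rot: [0.706, 0.708, -0.003, -0.009]
force: [-1.4, 0.7, -3.9]
opening: 0.0331
grip_force: 59.8
t: 8.48
ee_pos: [0.6222, -0.2255, 0.0227]
eef_rot: [0.707, 0.707, 0.0, 0.001]
force: [-0.4, 0.2, -0.8]
opening: 0.0328
grip_force: 59.8
```

```bash
python3 -m crank '1.5 -0.7 2 0 200; 0 0 2 0 200; 0 0 1.5 0 200; 0 0 1 0 200; 0 0 0 0 200; 0 0 0 0 200'
```

```text
t: 8.98
ee_pos: [0.6209, -0.2237, 0.0151]
eef_rot: [0.707, 0.707, -0.0, -0.0]
force: [-0.7, 0.2, -1.6]
opening: 0.0334
grip_force: 59.8
```

```bash
python3 -m crank '0 0 1 0 200; 0 0 0 0 200; 0 0 0 0 150; 0 0 0 0 140; 0 0 0 0 130; 0 0 0 0 110; 0 0 0 0 80; 0 0 0 0 0'
python3 -m crank '0 0 0 0 0;0 0 0 0 0;0 0 0 0 0;0 0 -15 0 0; 0 0 -40 0 0; 0 0 -40 0 0; 0 0 -40 0 0; -20 0 -40 0 0'
python3 -m crank '-40 0 0 0 0; -30 0 0 0 0; 0 0 0 0 0; 0 0 0 0 0; 0 0 0 0 0'
python3 - <<'E'
from h import *
i,K,W=cam('wrist'); cv2.imwrite('pics/w5.png',i)
for c in blobs(i,(0,0,0),(180,255,60),300): 
  m=cv2.boundingRect(c)
  if m[1]+m[3]<300: print('black',m,rect(c,K,W,.0274))
for c in blobs(i,(0,180,70),(6,255,255),300): print('red',cv2.boundingRect(c),rect(c,K,W,.0274))
print(telemetry.observe()['ee_pos'],yaw())
E
```

```text
t: 9.65
ee_pos: [0.621, -0.2237, 0.0144]
eef_rot: [0.707, 0.707, 0.0, 0.0]
force: [0.6, -0.0, 0.4]
opening: 0.0693
grip_force: 0.0
t: 10.32
ee_pos: [0.6214, -0.2394, 0.1894]
eef_rot: [0.706, 0.708, 0.001, -0.0]
force: [1.8, -1.2, -0.1]
opening: 0.0855
grip_force: 0.0
t: 10.73
ee_pos: [0.6207, -0.3119, 0.1858]
eef_rot: [0.707, 0.707, 0.0, -0.001]
force: [0.4, -0.4, -0.1]
opening: 0.0852
grip_force: 0.0
black (262, 129, 41, 42) [ 620.8 -275.2  116.8   34.6   34.4]
black (260, 0, 45, 42) [ 620.7 -174.5  180.    34.6   29.1]
red (262, 64, 41, 44) [ 620.7 -222.9   90.    33.5   33.1]
[ 0.62092195 -0.31136478  0.18598523] 0.03728763911899382
```

View pics/w5.png

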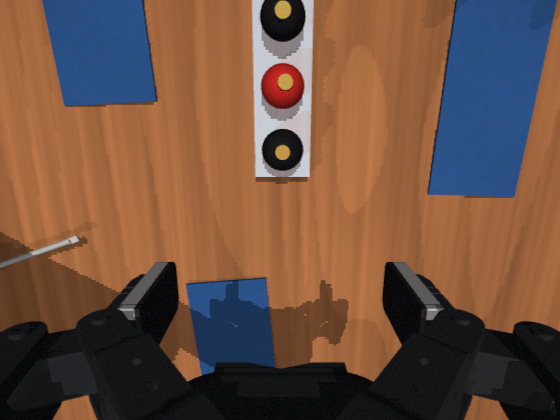

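The red ball is seated in line between the black ones: red at (282,86), black at (282,20) and (282,150). Next is the yellow housing.

```bash
python3 -m crank '38 -15.6 0 0 0; 38 -15.6 0 0 0; 38 -15.6 0 0 0; 38 -15.6 0 0 0; 38 -15.6 0 0 0; 38 -15.6 0 0 0; 38 -15.6 0 0 0; 38 -15.6 0 0 0' | head -2
python3 -m crank '38 -15.6 0 0 0; 38 -15.6 0 0 0; 38 -15.6 0 0 0; 0 0 0 0 0; 0 0 0 0 0; 0 0 0 0 0' | head -3
python3 - <<'E'
from h import *
i,K,W=cam('wrist')
for c in blobs(i,(22,120,100),(34,255,255),300): print('yel',cv2.boundingRect(c),rect(c,K,W,.09))
for c in blobs(i,(45,100,40),(80,255,255),300): print('green',cv2.boundingRect(c),rect(c,K,W,.102))
print(telemetry.observe()['ee_pos'],yaw(),to_tool(.449,.107,.058))
E
```

```text
t: 11.45
ee_pos: [0.4945, -0.0054, 0.1865]
t: 11.95
ee_pos: [0.449, 0.1062, 0.1866]
eef_rot: [0.706, 0.708, -0.0, 0.0]
yel (247, 163, 72, 89) [448.7 107.1  89.3  66.1  50.5]
yel (433, 11, 100, 123) [578.  198.   88.4  73.3  51.8]
green (412, 236, 75, 77) [566.8  61.2  88.3  59.7  49.2]
green (261, 76, 45, 47) [449.  182.2 147.2  27.7  27.5]
[0.44935738 0.10548307 0.18655451] 0.023102828061052863 [  1.6  -0.4 128.6]
```

```bash
python3 -m crank '1.5 0 35 0 0; 0 0 35 0 0; 0 0 30 0 0; 0 0 18 0 0; 0 0 10 0 0; 0 0 0 0 60; 0 0 0 0 85; 0 0 0 0 95'
python3 -m crank '0 0 0 0 105; 0 0 0 0 115; 0 0 0 0 130; 0 0 0 0 160; 0 0 0 0 180; 0 0 0 0 180; 0 0 0 0 180'
python3 -m crank '0 0 -5 0 180; 0 0 -15 0 180; 0 0 -30 0 180; 0 0 -30 0 180; 0 0 -30 0 180; 0 0 0 0 180; 0 0 0 0 180; 0 0 0 0 180'
```

```text
t: 12.67
ee_pos: [0.451, 0.1068, 0.0603]
eef_rot: [0.707, 0.707, 0.001, 0.001]
force: [-0.3, 0.3, 1.2]
opening: 0.054
grip_force: 0.0
t: 13.25
ee_pos: [0.4511, 0.1072, 0.0608]
eef_rot: [0.707, 0.707, 0.002, 0.002]
force: [0.7, -0.8, 7.0]
opening: 0.0489
grip_force: 63.8
t: 13.92
ee_pos: [0.4487, 0.1072, 0.1676]
eef_rot: [0.707, 0.707, -0.001, -0.001]
force: [-0.6, -0.3, -2.3]
opening: 0.0489
grip_force: 63.2
```

```bash
python3 -m crank '0 36 0 0 180; 0 36 0 0 180; 0 36 0 0 180; 0 36 0 0 180; 0 35 0 0 180; 0 0 0 0 180; 0 0 0 0 180; 0 0 0 0 180' | head -3
python3 - <<'E'
from h import *
i,K,W=cam('wrist'); cv2.imwrite('pics/w6.png',i)
for c in blobs(i,(22,120,100),(34,255,255),300): print('yel',cv2.boundingRect(c),rect(c,K,W,.003))
for c in blobs(i,(45,100,40),(80,255,255),300): print('green',cv2.boundingRect(c),rect(c,K,W,.003))
print(telemetry.observe()['ee_pos'],yaw(),to_tool(.628,.205,.03))
E
```

```text
t: 14.58
ee_pos: [0.6269, 0.1071, 0.1657]
eef_rot: [0.707, 0.707, -0.002, -0.002]
yel (209, 212, 145, 156) [624.5   0.7  89.5 170.6 134.9]
yel (219, 192, 124, 19) [624.9  96.6 179.5 113.2  16.3]
yel (240, 4, 89, 132) [626.1 206.3  88.4 100.1  70.1]
[0.62684345 0.10724023 0.16700777] 0.013856067137749582 [ 97.8   1.7 137. ]
```

View pics/w6.png

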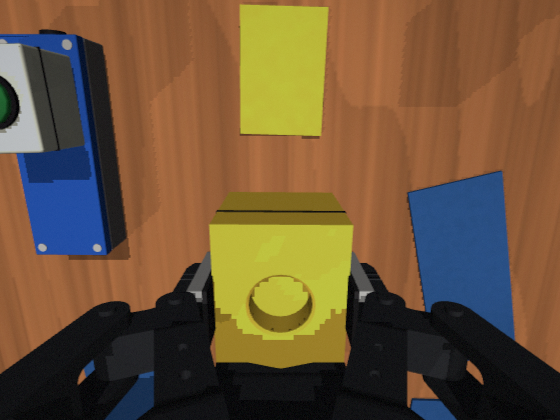

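The yellow mat is at (283,70) in view and the held housing is upright at (282,290). I'll place it at about (0.627, 0.2055).

```bash
python3 -m crank '33 0 0 0.01 180; 33 0 0 0.01 180; 32.5 0 0 0 180; 0 0 35 0 180; 0 0 35 0 180; 0 0 35 0 180; 0 0 20 0 180; 0 0 8 0 180'
python3 -m crank '0 0 0 0 180;0 0 0 0 180;0 0 0 0 180'
```

```text
t: 15.3
ee_pos: [0.6248, 0.2051, 0.031]
eef_rot: [0.714, 0.7, -0.004, -0.002]
force: [-0.4, -0.2, -2.2]
opening: 0.0493
grip_force: 63.3
t: 15.55
ee_pos: [0.631, 0.206, 0.039]
eef_rot: [0.714, 0.7, 0.002, 0.001]
force: [0.1, 0.3, -1.7]
opening: 0.0488
grip_force: 63.3
```

```bash
python3 -m crank '0 0 6 0 180; 0 0 4 0 180; 0 0 2 0 180; 0 0 0 0 180; 0 0 0 0 180; 0 0 0 0 180'
```

```text
t: 16.05
ee_pos: [0.6297, 0.2057, 0.024]
eef_rot: [0.714, 0.7, 0.0, 0.0]
force: [-0.8, -0.7, 0.6]
opening: 0.0491
grip_force: 63.4
```

Move x by -2.5 mm, go down the last bit and release.

```bash
python3 -m crank '0 -2.5 0 0 180; 0 0 0.7 0 180; 0 0 0 0 180; 0 0 0 0 180; 0 0 0 0 90; 0 0 0 0 60; 0 0 0 0 0; 0 0 0 0 0'
python3 -m crank '0 0 0 0 0; 0 0 -20 0 0; 0 0 -40 0 0; 0 0 -40 0 0; -35 0 -40 0 0; -40 0 0 0 0; 0 0 0 0 0; 0 0 0 0 0'
python3 - <<'E'
from h import *
i,K,W=cam('wrist'); cv2.imwrite('pics/w7.png',i)
for c in blobs(i,(22,120,100),(34,255,255),300): print('yel',cv2.boundingRect(c),rect(c,K,W,.053),rect(c,K,W,.003))
h=cv2.cvtColor(i,cv2.COLOR_BGR2HSV)
print(telemetry.observe()['ee_pos'],yaw(),to_tool(.4487,.183,.06))
E
```

```text
t: 16.72
ee_pos: [0.6265, 0.2057, 0.0221]
eef_rot: [0.714, 0.7, -0.001, -0.0]
force: [-0.6, -0.3, 0.2]
opening: 0.0847
grip_force: 0.0
t: 17.38
ee_pos: [0.6259, 0.1365, 0.155]
eef_rot: [0.715, 0.699, 0.001, 0.0]
force: [-0.0, -0.2, -0.8]
opening: 0.0855
grip_force: 0.0
yel (236, 44, 89, 127) [625.9 206.   88.6  82.6  58.4] [625.9 206.2  88.6  99.5  70.3]
[0.62531696 0.13766291 0.1538517 ] 178.76014418142304 [  41.5 -177.5   94. ]
```

View pics/w7.png

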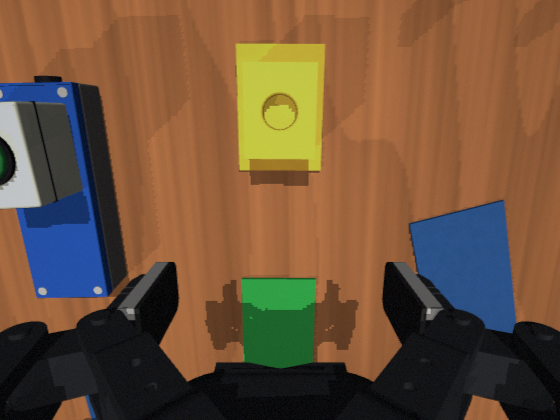

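The yellow housing stands centred on its mat, with the hole at (280,111). Next is the lamp housing.

```bash
python3 -m crank '0 -35.5 0 0 0; 0 -35.5 0 0 0; 0 -35.5 0 0 0; 0 -35.5 0 0 0; 0 -35.5 0 -0.03 0; 0 0 0 0 0; 0 0 0 0 0; 0 0 0 0 0' | head -3
python3 - <<'E'
from h import *
i,K,W=cam('wrist')
for c in blobs(i,(0,0,130),(180,60,255),1000): print('white',cv2.boundingRect(c),rect(c,K,W,.09))
for c in blobs(i,(45,100,40),(80,255,255),300): print('green',cv2.boundingRect(c),rect(c,K,W,.102))
print(telemetry.observe()['ee_pos'],yaw(),to_tool(.449,.183,.06))
E
```

```text
t: 18.1
ee_pos: [0.4482, 0.1426, 0.1539]
eef_rot: [0.703, 0.711, 0.0, 0.0]
white (242, 107, 85, 106) [449.  182.4  91.7  62.9  49.4]
green (434, 285, 66, 45) [563.6  92.5 178.1  41.5  30.3]
green (261, 138, 49, 50) [448.8 183.3 136.4  27.3  27.2]
[0.44887007 0.14245445 0.15417928] 0.6080645296573286 [40.5  0.5 94.2]
```

```bash
python3 -m crank '20 0 0 -0.02 0; 20.5 0 0 0 0; 0 0 35 0 0; 0 0 30 0 0; 0 0 20 0 0; 0 0 8 0 0; 0 0 0 0 60; 0 0 0 0 85'
python3 -m crank '0 0 0 0 95; 0 0 0 0 105; 0 0 0 0 115; 0 0 0 0 130; 0 0 0 0 160; 0 0 0 0 180; 0 0 0 0 180; 0 0 0 0 180'
python3 -m crank '0 0 -5 0 180; 0 0 -15 0 180; 0 0 -30 0 180; 0 0 -30 0 180; 0 0 -30 0 180; 0 0 0 0 180; 0 0 0 0 180; 0 0 0 0 180'
```

```text
t: 18.82
ee_pos: [0.4484, 0.1825, 0.0616]
eef_rot: [0.697, 0.718, 0.0, 0.0]
force: [0.5, 0.4, 0.4]
opening: 0.0639
grip_force: 0.0
t: 19.48
ee_pos: [0.4492, 0.1828, 0.0637]
eef_rot: [0.696, 0.718, 0.002, 0.002]
force: [1.6, 0.8, 5.9]
opening: 0.0491
grip_force: 63.4
t: 20.15
ee_pos: [0.4465, 0.1821, 0.1702]
eef_rot: [0.696, 0.718, -0.001, -0.0]
force: [0.3, -0.0, -1.2]
opening: 0.0486
grip_force: 62.8
```

```bash
python3 -m crank '0 0 0 0.045 180; -35 22 0 0 180; -35 22 0 0 180; -35 22 0 0 180; -35 22 0 0 180; -35 22 0 0 180; -35 22 0 0 180; -35 22 0 0 180' | head -2
python3 -m crank '-32 20 0 0 180; 0 0 0 0 180; 0 0 0 0 180; 0 0 0 0 180' | head -2
python3 - <<'E'
from h import *
i,K,W=cam('wrist'); cv2.imwrite('pics/w8.png',i)
for c in blobs(i,(45,100,40),(80,255,255),300): print('green',cv2.boundingRect(c),rect(c,K,W,.003))
print(telemetry.observe()['ee_pos'],yaw(),to_tool(.6205,.002,.03))
E
```

```text
t: 20.82
ee_pos: [0.5968, -0.0665, 0.1681]
t: 21.15
ee_pos: [0.6158, -0.0968, 0.1685]
green (241, 271, 80, 73) [ 612.2 -219.4   90.4   82.3   79.3]
green (243, 6, 88, 129) [619.2   3.2  88.1 100.1  70. ]
[ 0.61589818 -0.09621648  0.16936076] 179.1779426023031 [ 98.1   3.7 139.5]
```

View pics/w8.png

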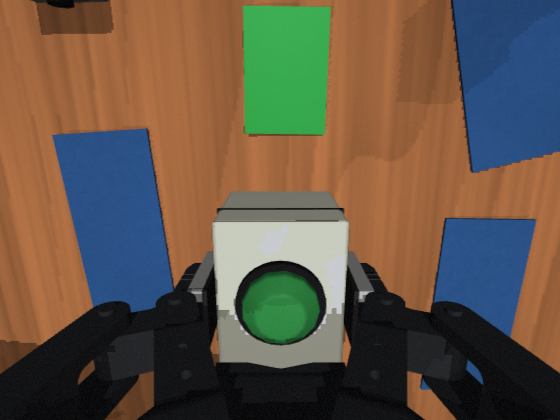

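The lamp housing is held upright at (281,300). The green mat is at (287,70), about (0.620, 0.0027).

```bash
python3 -m crank '33 1 0 0 180; 33 1 0 0 180; 32.5 0.5 0 0 180; 0 0 35 0 180; 0 0 35 0 180; 0 0 35 0 180; 0 0 22 0 180; 0 0 0 0 180'
python3 -m crank '0 0 4 0 180;0 0 4 0 180;0 0 0 0 180;0 0 0 0 180; 0 0 0 0 180'
```

```text
t: 21.87
ee_pos: [0.615, 0.0035, 0.037]
eef_rot: [0.711, 0.703, -0.005, -0.005]
force: [-1.7, 0.1, -2.3]
opening: 0.0489
grip_force: 62.8
t: 22.28
ee_pos: [0.6222, 0.0011, 0.0383]
eef_rot: [0.712, 0.702, 0.001, 0.001]
force: [0.4, -0.7, -0.0]
opening: 0.0487
grip_force: 62.8
```

```bash
python3 -m crank '1.5 -1 5 0 180;0 0 3 0 180;0 0 2 0 180;0 0 0 0 180;0 0 0 0 180; 0 0 0 0 180'
```

```text
t: 22.78
ee_pos: [0.6201, 0.0027, 0.0268]
eef_rot: [0.712, 0.702, 0.0, 0.0]
force: [-2.5, 0.5, 4.3]
opening: 0.0489
grip_force: 63.3
```

```bash
python3 -m crank '0 0 0 0 90; 0 0 0 0 60; 0 0 0 0 0; 0 0 0 0 0; 0 0 0 0 0; 0 0 -20 0 0; 0 0 -40 0 0; 0 0 -40 0 0' | head -3
python3 -m crank '0 0 -40 0 0; -35 0 -20 0 0; -35 0 0 0 0; 0 0 0 0 0; 0 0 0 0 0' | head -3
python3 - <<'E'
from h import *
i,K,W=cam('wrist')
for c in blobs(i,(45,100,40),(80,255,255),150): print('green',cv2.boundingRect(c),rect(c,K,W,.003),rect(c,K,W,.065))
for c in blobs(i,(0,0,130),(180,60,255),1000): print('white',cv2.boundingRect(c),rect(c,K,W,.053))
print(telemetry.observe()['ee_pos'],yaw())
i,K,W=cam('top'); cv2.imwrite('pics/top2.png',cv2.resize(i[100:300,80:460],None,fx=2,fy=2))
for c in blobs(i,(105,120,60),(125,255,255),1000):print('blue',cv2.boundingRect(c),rect(c,K,W,.003),rect(c,K,W,.04)[:3])
E
```

```text
t: 23.45
ee_pos: [0.6183, 0.0028, 0.1245]
eef_rot: [0.712, 0.702, -0.002, -0.002]
t: 23.87
ee_pos: [0.619, -0.0689, 0.1865]
eef_rot: [0.713, 0.701, 0.0, 0.0]
green (242, 47, 80, 116) [619.3   3.1  88.3 100.1  69.7] [619.2   2.5  88.3  81.1  56.4]
white (260, 262, 51, 105) [ 620.7 -180.5   90.3  107.4   44.3]
white (247, 64, 66, 86) [618.5   2.2  89.2  62.7  49.4]
[ 0.61873732 -0.06761875  0.18565997] 179.05825723235307
blue (186, 238, 64, 22) [451.9 148.7  89.1 175.6  58.4] [449.6 143.3  89.1]
blue (308, 227, 48, 32) [ 463.4 -168.4   92.9  134.2   80.4] [ 460.8 -164.1   92.9]
blue (414, 187, 70, 33) [ 571.7 -510.8   94.7  192.1   80.7] [ 565.7 -495.9   94.7]
```

View pics/top2.png

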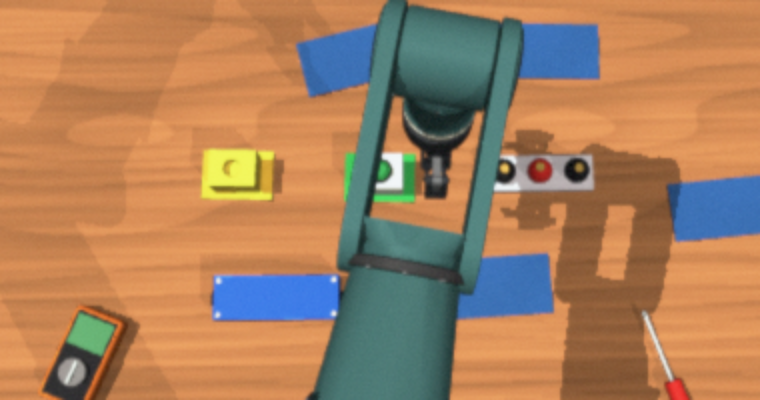

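The top view shows both housings centred on their mats and the enclosure cleared. Next is the enclosure.

```bash
python3 -m crank '34 -34 -10 0 0; 34 -34 -10 0 0; 34 -34 -10 0 0; 34 -34 -10 0 0; 25 -34 -10 0 0; 0 0 0 0 0; 0 0 0 0 0; 0 0 0 0 0' | head -3
python3 - <<'E'
from h import *
i,K,W=cam('wrist')
for c in blobs(i,(105,120,60),(125,255,255),1000):print('blue',cv2.boundingRect(c),rect(c,K,W,.04))
print(telemetry.observe()['ee_pos'],yaw(),to_tool(.449,.144,.06))
E
```

```text
t: 24.63
ee_pos: [0.4729, 0.075, 0.2293]
eef_rot: [0.712, 0.702, -0.0, 0.0]
blue (233, 273, 74, 95) [459.6 -81.3  92.7 117.4  74.3]
blue (533, 140, 27, 163) [744.9  27.2 103.8 174.1  24.2]
blue (218, 9, 69, 191) [448.4 144.3  89.5 168.8  58.7]
[0.47323592 0.0744801  0.22890139] 179.17569118392927 [ 69.2 -25.  168.9]
```

```bash
python3 -m crank '35 -12.5 0 0 0; 35 -12.5 0 0 0; 0 0 40 0 0; 0 0 40 0 0; 0 0 40 0 0; 0 0 20 0 0; 0 0 0 0 0; 0 0 0 0 0'
python3 -m crank '0 0 25 0 0; 0 0 25 0 0; 0 0 10 0 0; 0 0 0 0 0; 0 0 0 0 0'
```

```text
t: 25.35
ee_pos: [0.4487, 0.1439, 0.088]
eef_rot: [0.713, 0.701, -0.002, -0.001]
force: [0.5, -0.4, 0.4]
opening: 0.0855
grip_force: 0.0
t: 25.77
ee_pos: [0.4504, 0.1446, 0.0311]
eef_rot: [0.713, 0.702, 0.001, 0.001]
force: [-0.3, 0.0, 0.2]
opening: 0.0857
grip_force: 0.0
```

```bash
python3 -m crank '0 -1 10 0 0; 0 0 7 0 0; 0 0 0 0 40; 0 0 0 0 60; 0 0 0 0 75; 0 0 0 0 90; 0 0 0 0 120; 0 0 0 0 140'
python3 -m crank '0 0 0 0 140; 0 0 0 0 140; 0 0 0 0 140; 0 0 -5 0 140; 0 0 -10 0 140; 0 0 -25 0 140; 0 0 -30 0 140; 0 0 0 0 140'
python3 -m crank '0 0 0 0 140; 0 0 0 0 140'
```

```text
t: 26.43
ee_pos: [0.4491, 0.1448, 0.0138]
eef_rot: [0.712, 0.702, 0.001, 0.001]
force: [0.8, -0.3, 5.9]
opening: 0.059
grip_force: 67.1
t: 27.1
ee_pos: [0.4514, 0.1455, 0.0884]
eef_rot: [0.712, 0.702, 0.004, 0.003]
force: [2.1, 0.8, -1.5]
opening: 0.0585
grip_force: 66.4
t: 27.27
ee_pos: [0.447, 0.1445, 0.0815]
eef_rot: [0.712, 0.702, -0.001, -0.001]
force: [-0.2, 0.6, -3.4]
opening: 0.0587
grip_force: 66.4
```

```bash
python3 -m crank '-35.5 1.8 -15 0 140; -35.5 1.8 0 0 140; -35.5 1.8 0 0 140; -35.5 1.8 0 0 140; -35.5 1.8 0 0 140; -35.5 1.8 0 0 140; -35.5 1.8 0 0 140; -35.5 1.8 0 0 140' | head -2
python3 -m crank '0 0 0 -0.03 140; 0 0 0 -0.03 140; 0 0 0 0 140; 0 0 0 0 140'
python3 - <<'E'
from h import *
print(yaw(),to_tool(.4615,-.140,.0165))
i,K,W=cam('wrist'); cv2.imwrite('pics/w9.png',i)
E
```

```text
t: 27.93
ee_pos: [0.4563, -0.1404, 0.0951]
t: 28.27
ee_pos: [0.4569, -0.139, 0.0956]
eef_rot: [0.691, 0.722, -0.001, -0.002]
force: [-0.4, 0.0, -3.2]
opening: 0.0589
grip_force: 66.2
2.5166033590389105 [-1.4  4.9 79.1]
```

View pics/w9.png

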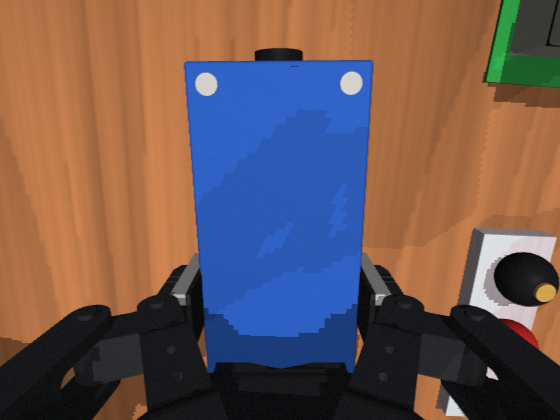

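The enclosure is held square at (280,210), with the mat hidden beneath it. I'll correct and lower.

```bash
python3 -m crank '-1 4.5 20 0 140; 0 0 20 0 140; 0 0 15 0 140; 0 0 10 0 140; 0 0 0 0 140; 0 0 0 0 140; 0 0 0 0 140; 0 0 0 0 140'
python3 -c "
from h import *
print(yaw(),to_tool(.4615,-.140,.0168))"
```

```text
t: 28.98
ee_pos: [0.4639, -0.1406, 0.0342]
eef_rot: [0.691, 0.723, 0.0, 0.001]
force: [0.0, -0.0, -3.4]
opening: 0.0592
grip_force: 66.1
2.5863286032135466 [ 0.8 -2.4 17.4]
```

```bash
python3 -m crank '0.5 -1.5 6 0 140; 0 0 5 0 140; 0 0 3 0 140; 0 0 1.5 0 140; 0 0 0 0 140; 0 0 0 0 140; 0 0 0 0 140'
```

```text
t: 29.57
ee_pos: [0.4614, -0.1399, 0.0172]
eef_rot: [0.691, 0.723, 0.0, 0.0]
force: [-0.1, 0.8, -3.4]
opening: 0.0589
grip_force: 66.3
```

```bash
python3 -m crank '0 0 0.7 0 140; 0 0 0 0 140; 0 0 0.7 0 140; 0 0 0 0 140;0 0 0 0 140'
```

```text
t: 29.98
ee_pos: [0.4615, -0.1399, 0.0169]
eef_rot: [0.691, 0.723, 0.0, 0.0]
force: [-3.8, 2.0, 6.0]
opening: 0.0589
grip_force: 67.3
```

Contact. I'll release, retreat and check everything.

```bash
python3 -m crank '0 0 0 0 75; 0 0 0 0 50; 0 0 0 0 0; 0 0 0 0 0; 0 0 0 0 0; 0 0 -20 0 0; 0 0 -40 0 0; 0 0 -40 0 0' | head -2
python3 -m crank '0 0 -40 0 0; 0 0 -40 0 0; -40 -20 -20 0 0; -40 -30 0 0 0; -40 -30 0 0 0; -40 -30 0 0 0; -40 0 0 0 0; 0 0 0 0 0'
python3 -m crank '-30 0 0 0 0; 0 0 0 0 0; 0 0 0 0 0'
python3 - <<'E'
from h import *
i,K,W=cam('top'); cv2.imwrite('pics/top3.png',cv2.resize(i[160:280,150:450],(800,320),interpolation=cv2.INTER_CUBIC))
h=lambda lo,hi,z,n:[print(n,cv2.boundingRect(c),rect(c,K,W,z)) for c in blobs(i,lo,hi,40) if 160<cv2.boundingRect(c)[1]<280]
h((0,200,90),(4,255,255),.0274,'red'); h((105,120,60),(125,255,255),.003,'blue'); h((109,190,150),(125,255,255),.043,'lid'); h((0,0,150),(180,60,255),.053,'white')
E
```

```text
t: 30.65
ee_pos: [0.4597, -0.1392, 0.115]
t: 31.32
ee_pos: [0.3756, -0.3235, 0.212]
eef_rot: [0.694, 0.72, -0.001, 0.001]
force: [0.5, 0.6, 0.0]
opening: 0.0853
grip_force: 0.0
t: 31.57
ee_pos: [0.3785, -0.3484, 0.2123]
eef_rot: [0.692, 0.722, 0.0, -0.001]
force: [0.5, 0.5, 0.2]
opening: 0.0852
grip_force: 0.0
blue (287, 227, 69, 33) [ 462.  -140.4   92.9  190.5   80.4]
blue (414, 186, 70, 34) [ 571.7 -511.    94.8  191.7   80.7]
lid (292, 230, 62, 25) [ 462.4 -141.7   93.1  167.2   58.6]
white (321, 177, 56, 19) [ 614.6 -217.2   89.2  152.7   50.7]
white (258, 176, 24, 19) [620.3   1.   89.2  63.4  50.5]
```

View pics/top3.png

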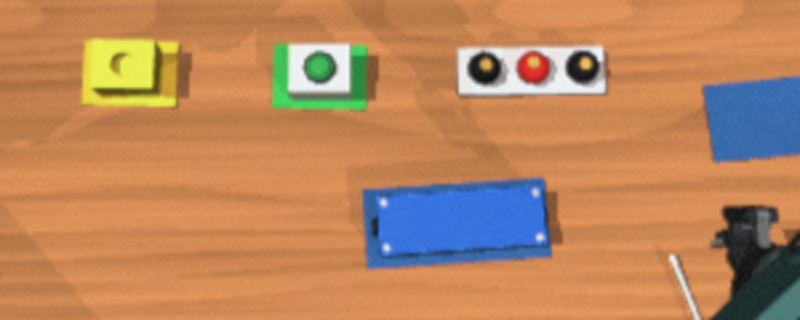

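The enclosure lid at (460,220) is within 2 mm and 0.2° of the mat. Both housings are centred, the knob is seated at (533,66), and the robot is clear. I'm handing in.

```bash
python3 -c "
from station import manip
print(manip.job_done())"
```

```text
the job is handed in; nothing more can be done
None
```

The job is handed in at about 32 s of the 128 s allowed: the knob is in the middle dimple, both housings and then the enclosure stand centred on their mats by the camera check, and the screwdriver and meter were never touched, though the hand-in returned no verdict.

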